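# Walk the loaded jar basket back into the pull-out

## Robot

A 6-joint arm with a two-finger parallel gripper is mounted at the origin on the work surface. World frame = base frame: x ahead of the robot, y to its left, z up, the work surface at z = 0. Lengths are in m, angles in rad, forces in N, time in s.
With the tool pointing down it reaches from about 0.275 to 0.825 m from the base axis. Payload 4.9 kg.
Tool frame: the origin (TCP) lies at the very end of the fingers, on their centre line; the grasp point (between the pads) lies 19 mm behind it; z points along the fingers, y is the direction in which the jaws open and shut (so a half turn about z gives the same grasp; the last joint's range is limited). The gripper opens to 85 mm and grips with 20 to 120 N. Pads are 22 mm wide; open, the fingers measure 114 mm over their backs; the gripper's body (76 mm by 85 mm) begins 54 mm behind the grasp point. The pads swing forward as they close: fully open they stand 13 mm farther back than shut.
Start: joints at [-1.34, 0.326, -0.193, 1.052, 0, 1.437], TCP at [0.196, -0.514, 0.231] pointing down, gripper open.
Joint ranges: [-2.65, 2.65], [-0.97, 1.79], [-1.3, 1.35], [-1.93, 2.1], [-1.47, 1.37], [-3.14, 3.14]. Speed limits (rad/s): [2.57, 2.57, 3.14, 3.14, 3.14, 3.14].

## Interface

Orientations are given as [roll, pitch, yaw] about the fixed x, y, z axes, in that order (R = Rz(yaw) Ry(pitch) Rx(roll)).
In Python, from plant import sensors, optics, order, spotter gives the robot as it stands.
- The arm moves only by the tool carry_out, never from a script. Its argument "steps" is a list of rows, each an object of numbers: "tx", "ty", "tz": the shift along the tool's x, y, z in mm; "ax", "ay", "az": the turn, a rotation vector about the tool's x, y, z in degrees. In form: [{"tx": .., "ty": .., "tz": .., "ax": .., "ay": .., "az": ..}, ...]. A call has 1 to 10 rows; each row shifts and turns the pose as measured when the row begins, along the tool's axes as they then stand; what a row does not reach is not made up. A row lasts 1/12 s, in which the tool goes at most 41.7 mm and 7.16 degrees, less where a joint would pass 70% of its speed; a pose out of reach is approached as far as the arm can. A call with a gripper value outside its range is refused whole. "hand" is the opening, from -1 (shut) to 1 (fully open), set as the call begins (left out, the last holds). The fingers move at their own pace and stop on an object; "grip_force" is the grip in N (left out, the last holds). Time passes only in rows, so rows that do not move let the fingers close. It gives the time, the measured TCP pose, the force and the opening at its end, in the units of the state.
- sensors.state(): the state, without advancing time (a new reading comes with each control period).
- optics.get_image(name): name is "scene" or "top" or "wrist"; returns (picture, depth): 400x640x3 uint8, red, green, blue; 400x640 float32, m along the optical axis (not along the pixel's ray), 0 where there is no reading.
- optics.camera_params(name): a dict with "mtx" (3x3 intrinsics, pixels), "R" (3x3) and "t" (3): a world point X has camera coordinates R X + t. Camera axes: x right, y down, z forward; pixel columns grow to the right and rows downward; lengths in m; the calibration is good to about 2 mm. A picture is of the moment at which its call begins: read the wrist's pose just before it. camera_params takes no time and is no camera call; for the wrist camera it gives the pose at the moment of the call.
- order.finish_job(): hands the job in, once; it reports no verdict.
Trained networks look in the newest picture that a camera, given by its name, has taken for a name from the list of things; names that differ only in an ending like _2 or _b are one class to them, and where a whole thing is asked for, a point or a joint stands for the part that bears it (a point fixed in the world has none). Each returns a list of dicts, best first, with "confidence" (0 to 1); they miss things now and then, are a little off and sometimes report something else, mostly with a low value. They report only what shows in the picture. A call takes as long as a camera call. They do not tell look-alikes from the thing itself.
- spotter.spot_in(query, camera): "box" ([centre column, centre row, width, height] in pixels, round what is visible of it).
The state is a dict: "time_s": time; "joints": joint angles; "dq": joint speeds; "effort": joint torques, N m; "position": TCP position; "eef_rot": TCP orientation; "force": force on the tool from outside, world axes, zero at the start; "ft_torque": the same for the moment, N m; "width": finger opening in m.
Only numpy, scipy, OpenCV 4.12 (cv2) and the standard library are available. Lean on these libraries where they do the work, as an engineer would, in place of code of your own. Each camera call takes 0.05 s, during which the arm holds its last target. There are 200 camera calls.

## Task

The chrome basket of spice jars stands on the bamboo board in front of its empty bay in the open pull-out. Without lifting it, walk it forward with gentle pushes on its two near corners in turn, into the bay and against the far rail, so that first one and then the other of the two spring roller catches clicks over its far rim and it is fully home at both corners. Push on the basket and not on its glass jars, never harder than about 20 newtons, tip nothing over and leave everything else where it is.

Things in the scene. Friction and masses are not known exactly. Their poses are not given: they have to be found in the camera images.
- pullout: Narrow pull-out cabinet, fixed, drawn out along its own y. Origin: at counter level (z=0) below the centre of the empty bay; x points away from the robot, the way the basket is walked; y to the left, towards the wooden carcass (from y 322 mm, 285 mm high); z up. White deck 150 mm wide (x -75 to 75 mm), top at z 20 mm. Wooden front panel at y -262 mm, 282 mm high.
- bay_mouth (a point): Mid-point of the bay's mouth, at x -60, y 0, z 48 mm of the pull-out. The bay lies between two 8 mm chrome guide rods at this height: inner faces at y +-95 mm from x -30 to 10 mm, flaring out to +-113 mm at the mouth.
- home (a point): Where the basket's origin lies when it is home as drawn: x 0, y 0, z 20 mm of the pull-out. The real place is up to 4 mm nearer or farther in x, different every time and not measured, because the far rail with its two rubber stops (y +-60 mm) and roller catches is screwed down through slots. It must be felt.
- board: Fixed bamboo board 190 (x) x 300 (y) x 21 mm lying against the pull-out's near side and square to it, 2 mm gap, its top 1 mm above the deck. The basket starts on it. Origin: centre of its underside.
- lid_organizer: White plastic lid organiser with spring clips and small steel lids, fixed on the deck to the right of the bay: 120 x 96 mm, 78 mm tall (98 mm above the counter). Origin: centre of its underside.
- neighbour (a point): Top centre of the other jar basket, which stays fixed on the deck to the left of the bay: 110 x 176 mm, jar tops at this height, 85 mm above the counter.
- basket: Chrome basket to put in, loose: 110 (x) x 180 (y) mm, flat bottom, 6 mm round rim at height 55, total 58 mm; 0.6 to 1 kg with three loose jars of unequal weight; slides at about 2 to 5 N. Origin: centre of the underside; x to its far side, y left. Near and far sides have a flat band 170 mm wide, 17 to 43 mm up, outer face 55 mm from the origin: push the near band near its ends.
- rim_left (a point): Point on the axis of the basket's far rim, 52 mm ahead of the basket's origin, 60 mm to the left and 55 mm up: the place that passes under the left catch.
- rim_right (a point): The same point 60 mm to the right: it passes under the right catch.
- catch_left (a joint): Lift of the left spring roller catch, m: 0 when down (free, or dropped behind the rim when home), up to 0.0025 as the rim passes under. Orange roller, 12 mm across, axis at x 44 mm of the pull-out, +-4 mm unknown, y 60 mm. Met with the rim 6 mm short of the axis: the push there rises to 6 to 14 N, drops as it clicks over, and rises steeply at the rubber stop 8 mm past the axis.
- catch_right (a joint): The same for the right catch, at y -60 mm. The second of the two goes over more easily. Pushing in the middle works against both together, needs up to twice the force and clicks neither first.
- jar_left: Glass jar with steel screw lid, 50 mm diameter, 66 mm tall, loose in the left cell of the basket; origin: centre of its underside. Its top is 69 mm above the basket's underside.
- jar_middle: The same kind of jar in the middle cell.
- jar_right: The same kind of jar in the right cell.
- pepper_mill: Bystander: upright steel pepper mill, 54 mm diameter, 188 mm tall; origin: centre of its underside.
- pastry_brush: Bystander: red silicone pastry brush with a hard dark wooden handle, 200 mm long, lying on the counter along its own x; origin 10 mm below the handle's axis, at the handle's brush end.
- chile_jar: Bystander: amber glass jar with steel lid, 72 mm diameter, 105 mm tall; origin: centre of its underside.
- salsa_bowl: Bystander: blue ceramic bowl, 116 mm diameter, 52 mm tall; origin: centre of its underside.
- clay_mug: Bystander: terracotta mug, 80 mm diameter, 85 mm tall; origin: centre of its underside.
Not all that is in view belongs to the job. What is shaped like the jar_right but purple is not meant.

How it is judged:
By the outcome, as a careful person would: the job done as asked, in the order asked, and still so for the second after the job is handed in, with the robot touching nothing.
It also fails if it takes over 72 s, if anything falls off the work surface, if the arm or the gripper's body presses on something with over 40 N, if the wrist force passes 120 N, or if a joint passes its speed limit or range.

## Working session

There is one attempt and no reset: what is moved stays moved. The work goes in short steps, Python scripts to look and compute and a tool call to move; the robot and the scene stay as the last step left them, time stands still between calls to the robot, and variables do not carry over. Pictures are saved under pics/ and viewed, on a budget of 10 in all, crops included, one or two more only if the job needs it, and the job is handed in when it is done.

Besides the shell and the picture viewer there is one more tool, called after ">>>" as name([rows], argument=value, ...), one row to a line, values as JSON. carry_out: Moves the arm, as the interface text tells. Its arguments: {"type":"object","properties":{"steps":{"type":"array","items":{"type":"object","properties":{"tx":{"type":"number"},"ty":{"type":"number"},"tz":{"type":"number"},"ax":{"type":"number"},"ay":{"type":"number"},"az":{"type":"number"}}}},"hand":{"type":"number"},"grip_force":{"type":"number"}},"required":["steps"]}

```bash
mkdir -p pics; ls
python3 - <<'E'
from plant import sensors, optics, order, spotter
import cv2, numpy as np
s=sensors.state(); print(s)
for n in ("top","scene"):
    im,d=optics.get_image(n); cv2.imwrite(f"pics/{n}0.png",im[:,:,::-1]); np.savez(f"{n}0.npz",im=im,d=d,**optics.camera_params(n))
    for q in ("basket","board","lid_organizer","pullout","jar_right","catch_left","pepper_mill","pastry_brush","chile_jar","salsa_bowl","clay_mug"):
        print(n,q,[(np.round(r["box"]).tolist(),round(r["confidence"],2)) for r in spotter.spot_in(q,n)][:4])
E
```

```text
pics
{'time_s': 0.0, 'joints': array([-1.34020686e+00,  3.26966193e-01, -1.93558727e-01,  1.05197584e+00,
       -2.48176115e-05,  1.43660686e+00]), 'dq': array([-0.00046617,  0.00032229, -0.00124565,  0.00014461,  0.00070009,
       -0.00202516]), 'effort': array([-1.07170326e-03, -4.43397725e+01,  2.62443280e+01,  1.54371816e-02,
        6.00410021e-05, -8.30394697e-06]), 'position': array([ 0.19608835, -0.51325771,  0.23049922]), 'eef_rot': array([-3.13990023e+00, -2.03436173e-04,  3.64778786e-01]), 'force': array([ 0.10178028, -0.12320368, -0.3129509 ]), 'ft_torque': array([-0.04524702, -0.00391592,  0.03026841]), 'width': 0.08532236051191865}
top basket [([341.0, 185.0, 75.0, 52.0], 0.79)]
top board [([337.0, 206.0, 113.0, 75.0], 0.71)]
top lid_organizer [([413.0, 143.0, 47.0, 44.0], 0.78), ([363.0, 182.0, 14.0, 23.0], 0.43), ([339.0, 182.0, 17.0, 21.0], 0.16)]
top pullout [([239.0, 123.0, 474.0, 106.0], 0.68), ([180.0, 205.0, 35.0, 31.0], 0.62)]
top jar_right [([463.0, 179.0, 22.0, 21.0], 0.87), ([421.0, 207.0, 23.0, 18.0], 0.82), ([361.0, 183.0, 19.0, 23.0], 0.62), ([339.0, 18
[... 367 characters left out ...]
_mug [([456.0, 276.0, 40.0, 43.0], 0.64)]
scene basket [([304.0, 225.0, 62.0, 46.0], 0.66)]
scene board [([306.0, 223.0, 104.0, 46.0], 0.83), ([236.0, 258.0, 43.0, 42.0], 0.61)]
scene lid_organizer [([233.0, 257.0, 39.0, 40.0], 0.78)]
scene pullout [([409.0, 241.0, 463.0, 143.0], 0.65)]
scene jar_right [([284.0, 223.0, 20.0, 25.0], 0.86), ([238.0, 214.0, 17.0, 22.0], 0.6)]
scene catch_left [([214.0, 198.0, 16.0, 53.0], 0.21)]
scene pepper_mill [([212.0, 196.0, 18.0, 53.0], 0.88)]
scene pastry_brush [([261.0, 174.0, 21.0, 38.0], 0.6)]
scene chile_jar []
scene salsa_bowl [([430.0, 181.0, 30.0, 28.0], 0.87), ([235.0, 257.0, 40.0, 41.0], 0.67)]
scene clay_mug [([220.0, 175.0, 28.0, 36.0], 0.56)]
```

Run:
```python
import cv2, numpy as np
im=cv2.imread("pics/top0.png"); c=im[70:320,140:500]
cv2.imwrite("pics/top0c.png",cv2.resize(c,(792,550),interpolation=cv2.INTER_CUBIC))
for n in("top","scene"):
    f=np.load(n+"0.npz"); print(n,f["mtx"],(-f["R"].T@f["t"]).round(3),f["R"].round(3))
```

```text
top [[502.16058378   0.         324.11943803]
 [  0.         502.16058378 205.02256605]
 [  0.           0.           1.        ]] [ 0.437 -0.035  1.341] [[ 0.029 -1.    -0.006]
 [-0.999 -0.029 -0.032]
 [ 0.032  0.007 -0.999]]
scene [[424.58181794   0.         316.16290011]
 [  0.         424.58181794 202.37203047]
 [  0.           0.           1.        ]] [1.388 0.024 0.936] [[-0.054  0.999 -0.009]
 [ 0.68   0.03  -0.732]
 [-0.731 -0.046 -0.681]]
```

View pics/top0c.png

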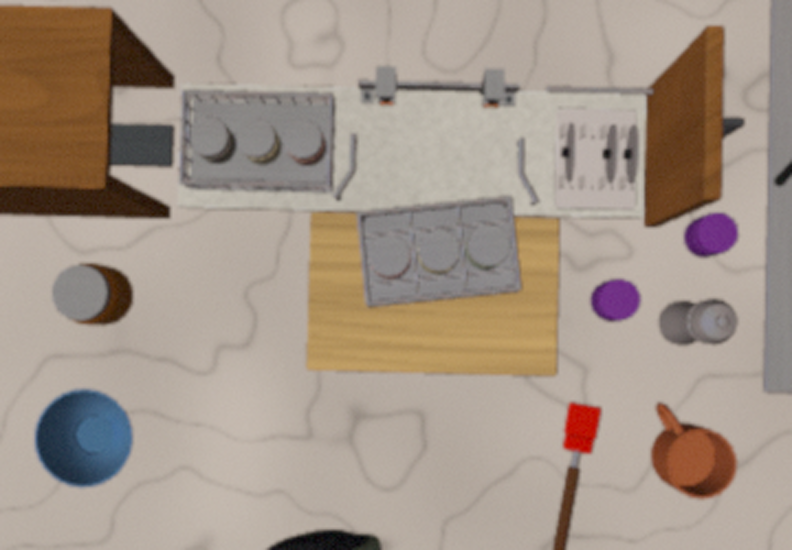

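The top crop shows the basket rim, with near corners at about (370,305) and (521,290), turned about 5° anticlockwise on the board. The bay is between the rods at about (350,165) and (525,170), with two catches at (385,90) and (493,88). Two purple jars at (712,234) and (615,300) are decoys; the jars meant are inside the basket. Next I convert these to metres.

```bash
cat > h.py <<'E'
import numpy as np, cv2
def ray(f,px,z):
    "world points at height z for pixels px (N,2)"
    px=np.atleast_2d(np.array(px,float)); K,R,t=f["mtx"],f["R"],f["t"]
    d=(np.linalg.inv(K)@np.c_[px,np.ones(len(px))].T).T@R; o=-R.T@t
    return o+d*((z-o[2])/d[:,2])[:,None]
def cloud(f):
    v,u=np.mgrid[:400,:640]; D=f["d"]; K,R,t=f["mtx"],f["R"],f["t"]
    P=np.stack([(u-K[0,2])*D/K[0,0],(v-K[1,2])*D/K[1,1],D],-1)
    return (P-t)@R
E
python3 - <<'E'
from h import *
f=np.load("top0.npz"); g=lambda l:[(140+a/2.2,70+b/2.2) for a,b in l]
print("board",ray(f,g([(312,212),(306,370),(557,376),(560,217)]),.021).round(4))
print("deck far/near",ray(f,g([(180,87),(645,97),(178,208),(640,218)]),.02).round(4))
print("rim NL NR FL FR",ray(f,g([(370,305),(521,290),(360,214),(514,198)]),.076).round(4))
print("rods",ray(f,g([(340,198),(354,165),(354,135),(536,203),(521,170),(521,140)]),.048).round(4))
C=cloud(f); 
m=(C[...,2]>.06)&(C[...,2]<.1)
im=f["im"].astype(int); P=C[..., :]
# board points by colour
b=(im[...,0]-im[...,2]>50)&(C[...,2]>.005)&(C[...,2]<.04)
b[:, :270]=0; b[:,400:]=0
u=np.argwhere(b)[:,::-1]; print("board mask rect",b.sum()); W=ray(f,u,.021)[:,:2]
r=cv2.minAreaRect(W.astype(np.float32)*1000); print(r, "z",np.median(C[b][:,2]))
k=m&(np.abs(C[...,0]-.47)<.12)&(C[...,1]<.08)&(C[...,1]>-.2)
print(k.sum(),np.median(C[k],0), cv2.minAreaRect((C[k][:,:2]*1000).astype(np.float32)))
E
```

```text
board [[ 0.579   0.0878  0.021 ]
 [ 0.3896  0.089   0.021 ]
 [ 0.3912 -0.2105  0.021 ]
 [ 0.5814 -0.2094  0.021 ]]
deck far/near [[ 0.7257  0.2519  0.02  ]
 [ 0.729  -0.3081  0.02  ]
 [ 0.5793  0.2491  0.02  ]
 [ 0.583  -0.3053  0.02  ]]
rim NL NR FL FR [[ 0.4681  0.0128  0.076 ]
 [ 0.4903 -0.1596  0.076 ]
 [ 0.5723  0.0275  0.076 ]
 [ 0.5958 -0.1489  0.076 ]]
rods [[ 0.5935  0.0529  0.048 ]
 [ 0.6329  0.0377  0.048 ]
 [ 0.6684  0.0387  0.048 ]
 [ 0.5941 -0.1773  0.048 ]
 [ 0.6325 -0.1587  0.048 ]
 [ 0.6679 -0.1578  0.048 ]]
board mask rect 7323
((596.0012817382812, -64.25027465820312), (864.8292236328125, 313.01690673828125), 1.3803690671920776) z 0.020234114346129685
1417 [ 0.53030337 -0.06217702  0.08693378] ((532.6504516601562, -64.11428833007812), (110.4539566040039, 179.89239501953125), 7.545355319976807)
```

>>> carry_out([
  {"az": 7,"tz": -5},
  {"az": 7,"tz": -5},
  {"az": 6.9,"tz": -5},
  {"tx": 16,"ty": -36},
  {"tx": 16,"ty": -36},
  {"tx": 16,"ty": -36},
  {"tx": 16,"ty": -36},
  {"tx": 16,"ty": -36},
  {"tx": 16,"ty": -36},
  {"tx": 16,"ty": -36},
], hand=-1, grip_force=20)

```text
validation failed for argument at $.st...
```

>>> carry_out([
  {"tx": 0,"ty": 0,"tz": -5,"ax": 0,"ay": 0,"az": 7},
  {"tx": 0,"ty": 0,"tz": -5,"ax": 0,"ay": 0,"az": 7},
  {"tx": 0,"ty": 0,"tz": -5,"ax": 0,"ay": 0,"az": 7},
  {"tx": 16,"ty": -36,"tz": 0,"ax": 0,"ay": 0,"az": 0},
  {"tx": 16,"ty": -36,"tz": 0,"ax": 0,"ay": 0,"az": 0},
  {"tx": 16,"ty": -36,"tz": 0,"ax": 0,"ay": 0,"az": 0},
  {"tx": 16,"ty": -36,"tz": 0,"ax": 0,"ay": 0,"az": 0},
  {"tx": 16,"ty": -36,"tz": 0,"ax": 0,"ay": 0,"az": 0},
  {"tx": 16,"ty": -36,"tz": 0,"ax": 0,"ay": 0,"az": 0},
  {"tx": 16,"ty": -36,"tz": 0,"ax": 0,"ay": 0,"az": 0},
], hand=-1, grip_force=20)

```text
time_s: 2.03
position: [0.3143, -0.2629, 0.2452]
eef_rot: [3.137, -0.002, -0.032]
force: [0.5, -0.4, -0.5]
width: -0.0001
```

>>> carry_out([
  {"tx": 14,"ty": -36,"tz": 0,"ax": 0,"ay": 0,"az": -2},
  {"tx": 14,"ty": -36,"tz": 0,"ax": 0,"ay": 0,"az": 0},
  {"tx": 14,"ty": -36,"tz": 0,"ax": 0,"ay": 0,"az": 0},
  {"tx": 14,"ty": -36,"tz": 0,"ax": 0,"ay": 0,"az": 0},
  {"tx": 14,"ty": -36,"tz": 0,"ax": 0,"ay": 0,"az": 0},
  {"tx": 14,"ty": -36,"tz": 0,"ax": 0,"ay": 0,"az": 0},
  {"tx": 14,"ty": -36,"tz": 0,"ax": 0,"ay": 0,"az": 0},
  {"tx": 0,"ty": 0,"tz": 30,"ax": 0,"ay": 0,"az": 0},
  {"tx": 0,"ty": 0,"tz": 30,"ax": 0,"ay": 0,"az": 0},
  {"tx": 0,"ty": 0,"tz": 0,"ax": 0,"ay": 0,"az": 0},
])

```text
time_s: 2.87
position: [0.4212, 0.0103, 0.1872]
eef_rot: [3.135, -0.018, 0.019]
force: [-0.8, -0.0, -0.3]
width: -0.0003
```

>>> carry_out([
  {"tx": 0,"ty": 18,"tz": 30,"ax": 0,"ay": -1,"az": 0.8},
  {"tx": 0,"ty": 0,"tz": 35,"ax": 0,"ay": 0,"az": 0},
  {"tx": 0,"ty": 0,"tz": 35,"ax": 0,"ay": 0,"az": 0},
  {"tx": 0,"ty": 0,"tz": 30,"ax": 0,"ay": 0,"az": 0},
  {"tx": 0,"ty": 0,"tz": 12,"ax": 0,"ay": 0,"az": 0},
  {"tx": 0,"ty": 0,"tz": 0,"ax": 0,"ay": 0,"az": 0},
])

```text
time_s: 3.37
position: [0.4281, -0.012, 0.0471]
eef_rot: [3.132, -0.009, 0.003]
force: [-0.4, 0.5, 0.4]
width: -0.0001
```

```bash
cat > look.py <<'E'
from plant import sensors, optics
from h import *
def basket(n="top"):
    im,d=optics.get_image(n); f=dict(im=im,d=d,**optics.camera_params(n)); return f
s=sensors.state(); print(s["time_s"],s["position"].round(4),s["eef_rot"].round(4),s["force"].round(2))
E
python3 - <<'E'
from look import *
f=basket(); cv2.imwrite("pics/top1.png",cv2.resize(f["im"][120:240,260:440,::-1],(792,528),interpolation=cv2.INTER_CUBIC)); np.savez("top1.npz",**f)
E
```

```text
3.3667 [ 0.4281 -0.012   0.0471] [ 3.1323e+00 -9.0000e-03  2.9000e-03] [-0.4   0.5   0.39]
```

View pics/top1.png

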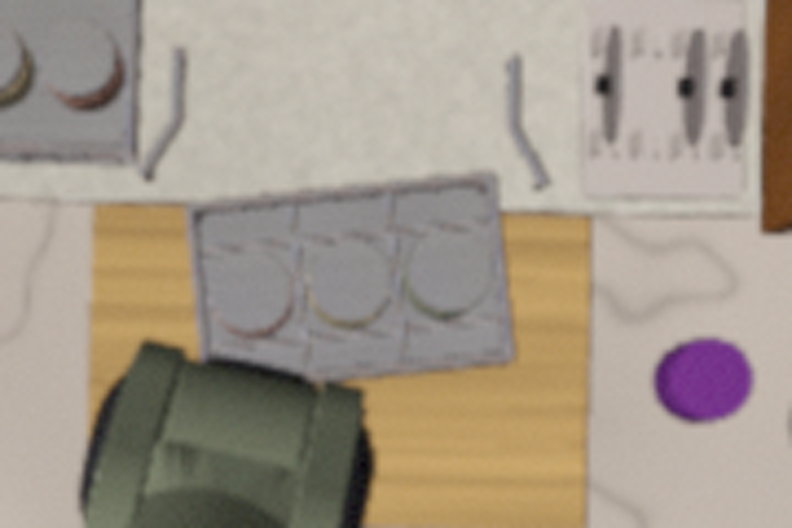

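>>> carry_out([
  {"tx": 8,"ty": -4,"tz": 0,"ax": 0,"ay": 0,"az": 0},
  {"tx": 8,"ty": 0,"tz": 2,"ax": 0,"ay": 0,"az": 0},
  {"tx": 4,"ty": 0,"tz": 0,"ax": 0,"ay": 0,"az": 0},
  {"tx": 4,"ty": 0,"tz": 0,"ax": 0,"ay": 0,"az": 0},
  {"tx": 4,"ty": 0,"tz": 0,"ax": 0,"ay": 0,"az": 0},
  {"tx": 4,"ty": 0,"tz": 0,"ax": 0,"ay": 0,"az": 0},
  {"tx": 4,"ty": 0,"tz": 0,"ax": 0,"ay": 0,"az": 0},
  {"tx": 4,"ty": 0,"tz": 0,"ax": 0,"ay": 0,"az": 0},
])

```text
time_s: 4.08
position: [0.4758, -0.0082, 0.053]
eef_rot: [3.132, -0.016, 0.002]
force: [-1.8, 1.6, -0.7]
width: -0.0002
```

```bash
cat >> look.py <<'E'
def pose(f):
    "rim rectangle of the basket from its visible top points: far edge line fit"
    C=cloud(f); k=(C[...,2]>.062)&(C[...,2]<.1)&(C[...,0]>.42)&(C[...,0]<.75)&(C[...,1]<.035)&(C[...,1]>-.165)
    P=C[k]; 
    ys=np.arange(-.145,.02,.005); e=[]
    for y in ys:
        q=P[np.abs(P[:,1]-y)<.003]
        if len(q)>3: e.append((y,np.percentile(q[:,0],98)))
    e=np.array(e); a=np.polyfit(e[:,0],e[:,1],1); r=e[:,1]-np.polyval(a,e[:,0]); g=np.abs(r)<.004; a=np.polyfit(e[g,0],e[g,1],1)
    print("yaw deg",np.degrees(-np.arctan(a[0])).round(2),"far edge x at y=-.06:",np.polyval(a,-.06).round(4),"y range",np.percentile(P[:,1],[1,99]).round(4),len(e),g.sum())
E
python3 - <<'E'
from look import *
for n in("top0.npz","top1.npz"): pose(dict(np.load(n)))
pose(basket())
E
```

```text
4.0833 [ 0.4758 -0.0082  0.053 ] [ 3.1318e+00 -1.6300e-02  2.2000e-03] [-1.77  1.64 -0.68]
yaw deg -5.52 far edge x at y=-.06: 0.7078 y range [-0.1547  0.0273] 33 3
yaw deg 0.93 far edge x at y=-.06: 0.6992 y range [-0.1548  0.0282] 33 3
yaw deg 83.61 far edge x at y=-.06: 0.8929 y range [-0.1563  0.0217] 33 1look.py:14: RankWarning: Polyfit may be poorly conditioned
  e=np.array(e); a=np.polyfit(e[:,0],e[:,1],1); r=e[:,1]-np.polyval(a,e[:,0]); g=np.abs(r)<.004; a=np.polyfit(e[g,0],e[g,1],1)
```

```bash
sed -i 's/C\[...,0\]<.75/C[...,0]<xm/; s/def pose(f)/def pose(f,xm=.67)/' look.py
python3 - <<'E'
from look import *
for n in("top0.npz","top1.npz"): pose(dict(np.load(n)))
f=basket();pose(f)
# where is finger, rim etc: rail front
C=cloud(f); k=(C[...,2]>.05)&(C[...,0]>.68)&(C[...,0]<.76)&(C[...,1]<.03)&(C[...,1]>-.15); P=C[k]; print(len(P),np.percentile(P,[2,50,98],axis=0).round(3))
E
```

```text
4.1333 [ 0.477  -0.0084  0.0532] [ 3.1316e+00 -1.7700e-02  2.2000e-03] [-0.34  1.52 -0.13]
yaw deg 7.58 far edge x at y=-.06: 0.5856 y range [-0.155   0.0273] 33 33
yaw deg 7.36 far edge x at y=-.06: 0.5857 y range [-0.1552  0.0281] 33 33
yaw deg 1.41 far edge x at y=-.06: 0.5952 y range [-0.1566  0.0212] 33 33
476 [[ 0.697 -0.14   0.051]
 [ 0.721 -0.062  0.127]
 [ 0.731  0.022  0.135]]
```

>>> carry_out([
  {"tx": -22,"ty": 0,"tz": 0,"ax": 0,"ay": -1,"az": 0},
  {"tx": 0,"ty": 41,"tz": 3,"ax": 0,"ay": 0,"az": 0},
  {"tx": 0,"ty": 41,"tz": 3,"ax": 0,"ay": 0,"az": 0},
  {"tx": 0,"ty": 41,"tz": 2,"ax": 0,"ay": 0,"az": 0},
  {"tx": 10,"ty": 0,"tz": 0,"ax": 0,"ay": 0,"az": 0},
  {"tx": 7,"ty": 0,"tz": 0,"ax": 0,"ay": 0,"az": 0},
  {"tx": 5,"ty": -1.5,"tz": 0,"ax": 0,"ay": 0,"az": 0},
  {"tx": 5,"ty": -1.5,"tz": 0,"ax": 0,"ay": 0,"az": 0},
  {"tx": 5,"ty": -1.5,"tz": 0,"ax": 0,"ay": 0,"az": 0},
  {"tx": 5,"ty": -1.5,"tz": 0,"ax": 0,"ay": 0,"az": 0},
])

```text
time_s: 5.02
position: [0.4958, -0.1297, 0.047]
eef_rot: [3.124, -0.003, 0.006]
force: [-2.0, -1.9, 0.0]
width: 0.0
```

```bash
python3 -c "
from look import *
pose(basket())"
```

```text
5.0167 [ 0.4958 -0.1297  0.047 ] [ 3.1241 -0.0033  0.0059] [-1.98 -1.95  0.03]
yaw deg 6.27 far edge x at y=-.06: 0.607 y range [-0.1388  0.0318] 32 32
```

>>> carry_out([
  {"tx": -28,"ty": 0,"tz": 0,"ax": 0,"ay": 0,"az": 0},
  {"tx": 0,"ty": -41,"tz": 1,"ax": 0.5,"ay": 0,"az": 0},
  {"tx": 0,"ty": -41,"tz": 1,"ax": 0,"ay": 0,"az": 0},
  {"tx": 0,"ty": -40,"tz": 1,"ax": 0,"ay": 0,"az": 0},
  {"tx": 8,"ty": 0,"tz": 0,"ax": 0,"ay": 0,"az": 0},
  {"tx": 6,"ty": -1,"tz": 0,"ax": 0,"ay": 0,"az": 0},
  {"tx": 6,"ty": -1.5,"tz": 0,"ax": 0,"ay": 0,"az": 0},
  {"tx": 6,"ty": -1.5,"tz": 0,"ax": 0,"ay": 0,"az": 0},
  {"tx": 6,"ty": -1.5,"tz": 0,"ax": 0,"ay": 0,"az": 0},
  {"tx": 6,"ty": -1.5,"tz": 0,"ax": 0,"ay": 0,"az": 0},
])

```text
time_s: 5.9
position: [0.5097, 0.0092, 0.0434]
eef_rot: [3.14, -0.009, 0.012]
force: [-2.3, 0.6, 1.9]
width: -0.0001
```

```bash
python3 -c "
from look import *
pose(basket())"
```

```text
5.9 [0.5097 0.0092 0.0434] [ 3.1396 -0.0093  0.0122] [-2.32  0.58  1.9 ]
yaw deg -6.66 far edge x at y=-.06: 0.6212 y range [-0.152   0.0227] 33 33
```

>>> carry_out([
  {"tx": -29,"ty": 0,"tz": 0,"ax": 0,"ay": -0.5,"az": 0.5},
  {"tx": 0,"ty": 41,"tz": 0,"ax": 0,"ay": 0,"az": 0},
  {"tx": 0,"ty": 41,"tz": 0,"ax": 0,"ay": 0,"az": 0},
  {"tx": 0,"ty": 41,"tz": 0,"ax": 0,"ay": 0,"az": 0},
  {"tx": 8,"ty": 3,"tz": 0,"ax": 0,"ay": 0,"az": 0},
  {"tx": 6,"ty": 0,"tz": 0,"ax": 0,"ay": 0,"az": 0},
  {"tx": 6,"ty": 0,"tz": 0,"ax": 0,"ay": 0,"az": 0},
  {"tx": 6,"ty": 0,"tz": 0,"ax": 0,"ay": 0,"az": 0},
  {"tx": 6,"ty": 0,"tz": 0,"ax": 0,"ay": 0,"az": 0},
  {"tx": 5,"ty": 0,"tz": 0,"ax": 0,"ay": 0,"az": 0},
])

```text
time_s: 6.78
position: [0.5253, -0.1251, 0.0438]
eef_rot: [3.135, -0.007, -0.001]
force: [-4.0, -2.3, -1.1]
width: 0.0001
```

```bash
python3 -c "
from look import *
pose(basket(),.69)"
```

```text
6.7833 [ 0.5253 -0.1251  0.0438] [ 3.1348e+00 -6.9000e-03 -1.4000e-03] [-3.98 -2.32 -1.08]
yaw deg 5.2 far edge x at y=-.06: 0.6385 y range [-0.1213  0.0325] 29 29
```

>>> carry_out([
  {"tx": -22,"ty": 0,"tz": 0,"ax": 0,"ay": -0.5,"az": 0},
  {"tx": 0,"ty": -41,"tz": 0,"ax": 0,"ay": 0,"az": 0},
  {"tx": 0,"ty": -41,"tz": 0,"ax": 0,"ay": 0,"az": 0},
  {"tx": 0,"ty": -40,"tz": 0,"ax": 0,"ay": 0,"az": 0},
  {"tx": 6,"ty": 0,"tz": 0,"ax": 0,"ay": 0,"az": 0},
  {"tx": 5,"ty": 0,"tz": 0,"ax": 0,"ay": 0,"az": 0},
  {"tx": 5,"ty": 0,"tz": 0,"ax": 0,"ay": 0,"az": 0},
  {"tx": 5,"ty": 0,"tz": 0,"ax": 0,"ay": 0,"az": 0},
  {"tx": 5,"ty": 0,"tz": 0,"ax": 0,"ay": 0,"az": 0},
  {"tx": 4,"ty": 0,"tz": 0,"ax": 0,"ay": 0,"az": 0},
])

```text
time_s: 7.67
position: [0.5405, 0.0088, 0.0434]
eef_rot: [-3.138, -0.007, 0.007]
force: [-2.7, 2.6, -0.5]
width: -0.0003
```

```bash
python3 -c "
from look import *
pose(basket(),.69)"
```

```text
7.6667 [0.5405 0.0088 0.0434] [-3.1377 -0.0072  0.0072] [-2.71  2.65 -0.54]
yaw deg -4.29 far edge x at y=-.06: 0.6541 y range [-0.1516  0.0212] 33 33
```

>>> carry_out([
  {"tx": -20,"ty": 0,"tz": 0,"ax": 0,"ay": -0.4,"az": 0.4},
  {"tx": 0,"ty": 41,"tz": 0,"ax": 0,"ay": 0,"az": 0},
  {"tx": 0,"ty": 41,"tz": 0,"ax": 0,"ay": 0,"az": 0},
  {"tx": 0,"ty": 41,"tz": 0,"ax": 0,"ay": 0,"az": 0},
  {"tx": 6,"ty": 0,"tz": 0,"ax": 0,"ay": 0,"az": 0},
  {"tx": 5,"ty": 0,"tz": 0,"ax": 0,"ay": 0,"az": 0},
  {"tx": 5,"ty": 0,"tz": 0,"ax": 0,"ay": 0,"az": 0},
  {"tx": 5,"ty": 0,"tz": 0,"ax": 0,"ay": 0,"az": 0},
  {"tx": 5,"ty": 0,"tz": 0,"ax": 0,"ay": 0,"az": 0},
  {"tx": 3,"ty": 0,"tz": 0,"ax": 0,"ay": 0,"az": 0},
])

```text
time_s: 8.55
position: [0.5563, -0.1259, 0.0439]
eef_rot: [3.137, -0.008, -0.007]
force: [-3.7, -2.7, 0.1]
width: -0.0002
```

```bash
python3 -c "
from look import *
pose(basket(),.69)"
```

```text
8.55 [ 0.5563 -0.1259  0.0439] [ 3.1371 -0.0081 -0.0075] [-3.7  -2.7   0.12]
yaw deg 4.83 far edge x at y=-.06: 0.6696 y range [-0.1028  0.0335] 27 27
```

>>> carry_out([
  {"tx": -20,"ty": 0,"tz": 0,"ax": 0,"ay": -0.4,"az": -0.4},
  {"tx": 0,"ty": -40,"tz": 0,"ax": 0,"ay": 0,"az": 0},
  {"tx": 0,"ty": -40,"tz": 0,"ax": 0,"ay": 0,"az": 0},
  {"tx": 0,"ty": -36,"tz": 0,"ax": 0,"ay": 0,"az": 0},
  {"tx": 6,"ty": 0,"tz": 0,"ax": 0,"ay": 0,"az": 0},
  {"tx": 4,"ty": 0,"tz": 0,"ax": 0,"ay": 0,"az": 0},
  {"tx": 4,"ty": 0,"tz": 0,"ax": 0,"ay": 0,"az": 0},
  {"tx": 4,"ty": 0,"tz": 0,"ax": 0,"ay": 0,"az": 0},
  {"tx": 4,"ty": 0,"tz": 0,"ax": 0,"ay": 0,"az": 0},
  {"tx": 1,"ty": 0,"tz": 0,"ax": 0,"ay": 0,"az": 0},
])

```text
time_s: 9.43
position: [0.5644, -0.0007, 0.0441]
eef_rot: [-3.141, -0.008, 0.007]
force: [-1.5, 1.2, 0.9]
width: -0.0
```

```bash
python3 -c "
from look import *
f=basket(); pose(f,.69)
C=cloud(f); k=(C[...,2]>.05)&(C[...,0]>.64)&(C[...,0]<.76)
for y in (0,-.02,-.04,-.06,-.08,-.1,-.12):
    q=C[k&(abs(C[...,1]-y)<.004)]; q=q[np.argsort(-q[:,0])][::2]; print(y,[(round(float(a*1000)),round(float(b*1000))) for a,_,b in q][:22])"
```

```text
9.4333 [ 0.5644 -0.0007  0.0441] [-3.1415 -0.0079  0.0065] [-1.5   1.23  0.89]
yaw deg -1.94 far edge x at y=-.06: 0.6809 y range [-0.1492  0.0147] 33 33
0 [(729, 128), (728, 134), (727, 129), (724, 130), (723, 134), (722, 129), (720, 125), (718, 134), (717, 130), (715, 129), (713, 133), (712, 130), (711, 135), (710, 129), (709, 133), (706, 132), (706, 134), (705, 129), (704, 132), (702, 131), (702, 131), (699, 132)]
-0.02 [(731, 59), (730, 63), (728, 63), (726, 56), (725, 60), (681, 76), (681, 78), (679, 74), (678, 80)]
-0.04 [(731, 61), (731, 63), (728, 64), (727, 55), (726, 62), (681, 78), (681, 79), (679, 77), (678, 81)]
-0.06 [(730, 55), (729, 62), (727, 60), (726, 50), (683, 74), (680, 74), (679, 51), (678, 55), (678, 74), (676, 81)]
-0.08 [(730, 61), (729, 65), (727, 60), (725, 58), (680, 77), (680, 80), (679, 58), (678, 75), (677, 81)]
-0.1 [(730, 62), (730, 64), (728, 60), (727, 64), (726, 56), (682, 72), (681, 76), (678, 77), (677, 83), (676, 76), (655, 50)]
-0.12 [(730, 129), (729, 132), (727, 130), (726, 135), (725, 131), (723, 128), (723, 129), (720, 132), (718, 129), (717, 133), (715, 132), (712, 131), (712, 133), (710, 130), (708, 130), (707, 132), (705, 130), (704, 127), (702, 132), (701, 128), (701, 129), (699, 90)]
```

>>> carry_out([
  {"tx": -15,"ty": 0,"tz": 0,"ax": 0,"ay": -0.4,"az": 0.4},
  {"tx": 0,"ty": 40,"tz": 0,"ax": 0,"ay": 0,"az": 0},
  {"tx": 0,"ty": 40,"tz": 0,"ax": 0,"ay": 0,"az": 0},
  {"tx": 0,"ty": 38,"tz": 0,"ax": 0,"ay": 0,"az": 0},
  {"tx": 5,"ty": 0,"tz": 0,"ax": 0,"ay": 0,"az": 0},
  {"tx": 4,"ty": 0,"tz": 0,"ax": 0,"ay": 0,"az": 0},
  {"tx": 4,"ty": 0,"tz": 0,"ax": 0,"ay": 0,"az": 0},
  {"tx": 3,"ty": 0,"tz": 0,"ax": 0,"ay": 0,"az": 0},
  {"tx": 1,"ty": 0,"tz": 0,"ax": 0,"ay": 0,"az": 0},
])

```text
time_s: 10.23
position: [0.5705, -0.1301, 0.0449]
eef_rot: [3.136, -0.008, -0.007]
force: [-2.0, -0.4, 1.2]
width: -0.0
```

```bash
python3 -c "
from look import *
f=basket(); pose(f,.695)"
```

```text
10.2333 [ 0.5705 -0.1301  0.0449] [ 3.1358 -0.0078 -0.0072] [-2.01 -0.44  1.21]
yaw deg 3.29 far edge x at y=-.06: 0.6865 y range [-0.102   0.0316] 26 26
```

>>> carry_out([
  {"tx": -16,"ty": 0,"tz": 0,"ax": 0,"ay": -0.4,"az": -0.4},
  {"tx": 0,"ty": -40,"tz": 0,"ax": 0,"ay": 0,"az": 0},
  {"tx": 0,"ty": -40,"tz": 0,"ax": 0,"ay": 0,"az": 0},
  {"tx": 0,"ty": -38,"tz": 0,"ax": 0,"ay": 0,"az": 0},
  {"tx": 4,"ty": 0,"tz": 0,"ax": 0,"ay": 0,"az": 0},
  {"tx": 4,"ty": 0,"tz": 0,"ax": 0,"ay": 0,"az": 0},
  {"tx": 3,"ty": 0,"tz": 0,"ax": 0,"ay": 0,"az": 0},
  {"tx": 2,"ty": 0,"tz": 0,"ax": 0,"ay": 0,"az": 0},
  {"tx": 1,"ty": 0,"tz": 0,"ax": 0,"ay": 0,"az": 0},
])

```text
time_s: 11.03
position: [0.571, -0.0011, 0.0444]
eef_rot: [3.139, -0.006, 0.009]
force: [-3.0, 0.5, 1.6]
width: 0.0001
```

```bash
python3 -c "
from look import *
f=basket(); pose(f,.695)"
```

```text
11.0333 [ 0.571  -0.0011  0.0444] [ 3.1394 -0.0058  0.0089] [-2.98  0.49  1.58]
yaw deg -0.33 far edge x at y=-.06: 0.6889 y range [-0.1491 -0.0164] 22 22
```

>>> carry_out([
  {"tx": 1,"ty": 0,"tz": 0,"ax": 0,"ay": 0,"az": 0},
  {"tx": 1,"ty": 0,"tz": 0,"ax": 0,"ay": 0,"az": 0},
  {"tx": 1,"ty": 0,"tz": 0,"ax": 0,"ay": 0,"az": 0},
])

```text
time_s: 11.33
position: [0.573, -0.0028, 0.0438]
eef_rot: [3.141, -0.003, 0.005]
force: [-2.5, 1.4, 1.9]
width: 0.0001
```

>>> carry_out([
  {"tx": 1,"ty": 0,"tz": 0,"ax": 0,"ay": 0,"az": 0},
  {"tx": 1,"ty": 0,"tz": 0,"ax": 0,"ay": 0,"az": 0},
])

```text
time_s: 11.5
position: [0.5746, -0.0035, 0.0436]
eef_rot: [3.141, -0.002, 0.004]
force: [-2.4, 1.5, 1.1]
width: -0.0001
```

>>> carry_out([
  {"tx": 1,"ty": 0,"tz": 0,"ax": 0,"ay": 0,"az": 0},
  {"tx": 1,"ty": 0,"tz": 0,"ax": 0,"ay": 0,"az": 0},
])

```text
time_s: 11.67
position: [0.5766, -0.0038, 0.0436]
eef_rot: [3.141, -0.002, 0.003]
force: [-2.6, 1.4, 1.3]
width: -0.0
```

>>> carry_out([
  {"tx": 1,"ty": 0,"tz": 0,"ax": 0,"ay": 0,"az": 0},
  {"tx": 1,"ty": 0,"tz": 0,"ax": 0,"ay": 0,"az": 0},
])

```text
time_s: 11.83
position: [0.5789, -0.004, 0.0436]
eef_rot: [3.141, -0.002, 0.003]
force: [-2.1, 1.3, 0.6]
width: 0.0001
```

>>> carry_out([
  {"tx": 1,"ty": 0,"tz": 0,"ax": 0,"ay": 0,"az": 0},
  {"tx": 1,"ty": 0,"tz": 0,"ax": 0,"ay": 0,"az": 0},
])

```text
time_s: 12.0
position: [0.581, -0.004, 0.0436]
eef_rot: [3.141, -0.002, 0.003]
force: [-4.7, 0.7, 1.4]
width: 0.0
```

>>> carry_out([
  {"tx": 1,"ty": 0,"tz": 0,"ax": 0,"ay": 0,"az": 0},
  {"tx": 1,"ty": 0,"tz": 0,"ax": 0,"ay": 0,"az": 0},
])

```text
time_s: 12.17
position: [0.581, -0.004, 0.0434]
eef_rot: [3.14, 0.002, 0.003]
force: [-5.0, 0.8, 3.9]
width: 0.0
```

>>> carry_out([
  {"tx": 2,"ty": 0,"tz": 0,"ax": 0,"ay": 0,"az": 0},
])

```text
time_s: 12.25
position: [0.5812, -0.004, 0.0434]
eef_rot: [3.14, 0.006, 0.003]
force: [-9.7, 0.2, 5.5]
width: 0.0001
```

>>> carry_out([
  {"tx": 2,"ty": 0,"tz": 0,"ax": 0,"ay": 0,"az": 0},
])

```text
time_s: 12.33
position: [0.5812, -0.0041, 0.0432]
eef_rot: [3.139, 0.01, 0.003]
force: [-8.3, 0.2, 5.8]
width: 0.0002
```

```bash
python3 -c "
from look import *
f=basket(); pose(f,.715)"
```

```text
12.3333 [ 0.5812 -0.0041  0.0432] [3.1394e+00 9.6000e-03 2.7000e-03] [-8.31  0.16  5.83]
yaw deg 2.01 far edge x at y=-.06: 0.695 y range [-0.1531 -0.0686] 17 15
```

>>> carry_out([
  {"tx": 3,"ty": 0,"tz": 0,"ax": 0,"ay": 0.5,"az": 0},
])

```text
time_s: 12.47
position: [0.5817, -0.0041, 0.0429]
eef_rot: [3.139, 0.006, 0.003]
force: [-9.3, 1.2, 6.6]
width: -0.0002
```

>>> carry_out([
  {"tx": 3,"ty": 0,"tz": 0,"ax": 0,"ay": 0.5,"az": 0},
])

```text
time_s: 12.55
position: [0.5822, -0.004, 0.0426]
eef_rot: [3.139, 0.002, 0.003]
force: [-8.4, 1.2, 5.9]
width: 0.0002
```

>>> carry_out([
  {"tx": 3.5,"ty": 0,"tz": -0.5,"ax": 0,"ay": 0,"az": 0},
  {"tx": 3.5,"ty": 0,"tz": -0.5,"ax": 0,"ay": 0.3,"az": 0},
])

```text
time_s: 12.72
position: [0.5839, -0.0037, 0.0426]
eef_rot: [3.139, 0.006, 0.002]
force: [-6.1, 1.0, 2.0]
width: -0.0002
```

>>> carry_out([
  {"tx": 3.5,"ty": 0,"tz": -0.5,"ax": 0,"ay": 0.3,"az": 0},
  {"tx": 3.5,"ty": 0,"tz": -0.5,"ax": 0,"ay": 0.3,"az": 0},
])

```text
time_s: 12.88
position: [0.587, -0.0032, 0.0426]
eef_rot: [3.139, 0.003, 0.002]
force: [-4.2, 1.6, 0.8]
width: -0.0001
```

>>> carry_out([
  {"tx": 2,"ty": 0,"tz": 0,"ax": 0,"ay": 0,"az": 0},
  {"tx": 2,"ty": 0,"tz": 0,"ax": 0,"ay": 0,"az": 0},
])

```text
time_s: 13.05
position: [0.5889, -0.0028, 0.0424]
eef_rot: [3.139, 0.007, 0.003]
force: [-6.5, 2.4, 4.5]
width: -0.0004
```

>>> carry_out([
  {"tx": 2,"ty": 0,"tz": 0,"ax": 0,"ay": 0,"az": 0},
  {"tx": 2,"ty": 0,"tz": 0,"ax": 0,"ay": 0,"az": 0},
])

```text
time_s: 13.22
position: [0.59, -0.0021, 0.0422]
eef_rot: [3.14, 0.013, 0.003]
force: [-7.1, 1.9, 4.5]
width: -0.0003
```

```bash
python3 -c "
from look import *
f=basket(); C=cloud(f); K=f['mtx']
cv2.imwrite('pics/top2.png',cv2.resize(f['im'][95:205,260:400,::-1],(700,550),interpolation=cv2.INTER_CUBIC))
for y in (-.02,-.04,-.06,-.08,-.1):
    k=(C[...,2]>.068)&(C[...,2]<.085)&(C[...,0]<.725)&(abs(C[...,1]-y)<.004); print(y,np.sort(C[k][:,0])[-4:].round(4))"
```

```text
13.2167 [ 0.59   -0.0021  0.0422] [3.1403e+00 1.3300e-02 2.9000e-03] [-7.09  1.86  4.51]
-0.02 []
-0.04 [0.0553 0.0554 0.0567 0.0568]
-0.06 [0.0349 0.0383 0.0384 0.7046]
-0.08 [0.703  0.7032 0.7032 0.7043]
-0.1 [0.7003 0.7005 0.7005 0.7013]
```

View pics/top2.png

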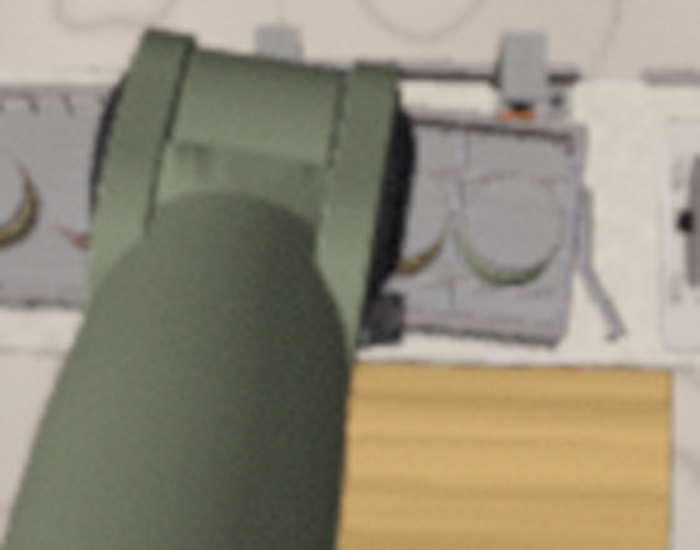

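>>> carry_out([
  {"tx": 2.5,"ty": 0,"tz": 0,"ax": 0,"ay": 0.5,"az": 0},
  {"tx": 2.5,"ty": 0,"tz": 0,"ax": 0,"ay": 0.5,"az": 0},
])

```text
time_s: 13.43
position: [0.5925, -0.0007, 0.0418]
eef_rot: [-3.14, 0.001, 0.004]
force: [-6.5, 2.1, 4.0]
width: 0.0002
```

>>> carry_out([
  {"tx": 2.5,"ty": 0,"tz": 0,"ax": 0,"ay": 0.3,"az": 0},
  {"tx": 2.5,"ty": 0,"tz": 0,"ax": 0,"ay": 0.3,"az": 0},
])

```text
time_s: 13.6
position: [0.5939, 0.0001, 0.0415]
eef_rot: [-3.14, -0.003, 0.004]
force: [-11.0, -0.3, 6.8]
width: 0.0004
```

>>> carry_out([
  {"tx": -14,"ty": 0,"tz": -1,"ax": 0,"ay": 0,"az": 0},
  {"tx": -14,"ty": 0,"tz": -1,"ax": 0,"ay": 0,"az": 0.2},
  {"tx": 0,"ty": 39,"tz": -1,"ax": 0,"ay": 0,"az": 0},
  {"tx": 0,"ty": 39,"tz": 0,"ax": 0,"ay": 0,"az": 0},
  {"tx": 0,"ty": 37,"tz": 0,"ax": 0,"ay": 0,"az": 0},
  {"tx": 2,"ty": 0,"tz": 0,"ax": 0,"ay": 0,"az": 0},
  {"tx": 2,"ty": 0,"tz": 0,"ax": 0,"ay": 0,"az": 0},
  {"tx": 2,"ty": 0,"tz": 0,"ax": 0,"ay": 0,"az": 0},
])

```text
time_s: 14.27
position: [0.5812, -0.1221, 0.0477]
eef_rot: [3.135, -0.021, 0.004]
force: [-6.2, -0.6, 0.8]
width: 0.0002
```

```bash
python3 -c "
from look import *
f=basket(); C=cloud(f)
cv2.imwrite('pics/top3.png',cv2.resize(f['im'][95:205,260:400,::-1],(700,550),interpolation=cv2.INTER_CUBIC))
for y in (.01,0,-.02,-.04,-.06,-.08,-.1):
    k=(C[...,2]>.068)&(C[...,2]<.085)&(C[...,0]<.725)&(abs(C[...,1]-y)<.004); print(y,np.sort(C[k][:,0])[-4:].round(4))"
```

```text
14.2667 [ 0.5812 -0.1221  0.0477] [ 3.1346 -0.0205  0.0039] [-6.22 -0.6   0.85]
0.01 [0.6712 0.6739 0.6997 0.7005]
0 [0.6766 0.6793 0.6993 0.6994]
-0.02 [0.7087 0.709  0.7104 0.7105]
-0.04 [0.7065 0.7071 0.7094 0.7101]
-0.06 [0.7042 0.7045 0.7046 0.7073]
-0.08 [0.7029 0.7035 0.7051 0.7059]
-0.1 [0.7004 0.7009 0.7012 0.7034]
```

View pics/top3.png

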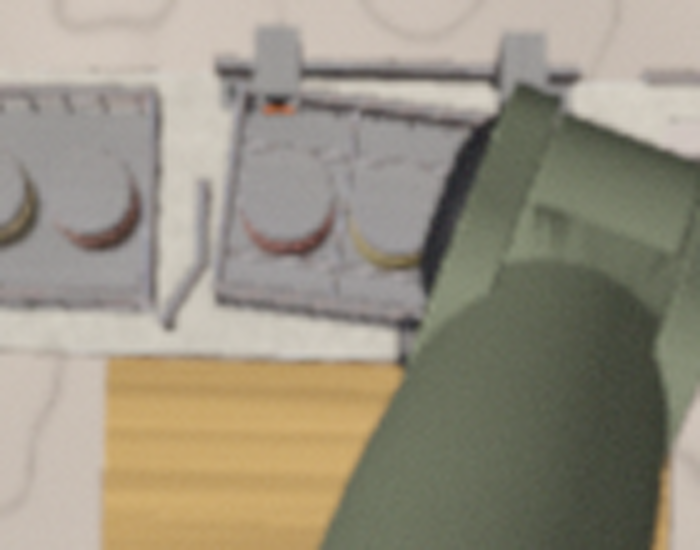

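The left far rim is now behind its orange roller, at about (280,108). The basket is turned clockwise, with the right side just at its catch. Now I push the right corner.

>>> carry_out([
  {"tx": 2,"ty": 0,"tz": 1,"ax": 0,"ay": -0.5,"az": 0},
  {"tx": 2,"ty": 0,"tz": 1,"ax": 0,"ay": -0.5,"az": 0},
])

```text
time_s: 14.48
position: [0.5812, -0.1202, 0.0451]
eef_rot: [3.133, 0.006, 0.006]
force: [-7.1, -1.3, 5.1]
width: 0.0001
```

>>> carry_out([
  {"tx": 2,"ty": 0,"tz": 0,"ax": 0,"ay": 0,"az": 0},
  {"tx": 2,"ty": 0,"tz": 0,"ax": 0,"ay": 0,"az": 0},
])

```text
time_s: 14.65
position: [0.5812, -0.1186, 0.0441]
eef_rot: [3.13, 0.017, 0.008]
force: [-5.7, -1.8, 3.1]
width: 0.0002
```

>>> carry_out([
  {"tx": 2,"ty": 0,"tz": 0,"ax": 0,"ay": 0.3,"az": 0},
  {"tx": 2,"ty": 0,"tz": 0,"ax": 0,"ay": 0.3,"az": 0},
])

```text
time_s: 14.82
position: [0.5814, -0.1169, 0.043]
eef_rot: [3.127, 0.017, 0.011]
force: [-6.0, -2.2, 2.0]
width: -0.0002
```

>>> carry_out([
  {"tx": 3,"ty": 1.5,"tz": -0.5,"ax": 0.4,"ay": 0.6,"az": 0.3},
  {"tx": 3,"ty": 1.5,"tz": -0.5,"ax": 0.4,"ay": 0.6,"az": 0.2},
])

```text
time_s: 14.98
position: [0.5818, -0.1164, 0.0426]
eef_rot: [3.141, 0.008, 0.006]
force: [-8.1, -1.8, 5.7]
width: -0.0005
```

>>> carry_out([
  {"tx": 3.5,"ty": 1.5,"tz": -0.5,"ax": 0,"ay": 0.5,"az": 0.2},
  {"tx": 3.5,"ty": 1.5,"tz": -0.5,"ax": 0,"ay": 0.5,"az": 0},
])

```text
time_s: 15.15
position: [0.582, -0.1165, 0.0424]
eef_rot: [3.141, 0.005, 0.005]
force: [-10.3, -0.5, 9.0]
width: -0.0001
```

>>> carry_out([
  {"tx": 4,"ty": 2,"tz": -1.5,"ax": 0,"ay": 0.4,"az": 0},
  {"tx": 4,"ty": 2,"tz": -1.5,"ax": 0,"ay": 0.4,"az": 0},
])

```text
time_s: 15.32
position: [0.583, -0.1173, 0.0427]
eef_rot: [3.14, 0.006, 0.008]
force: [-6.7, -1.8, -2.8]
width: 0.0
```

>>> carry_out([
  {"tx": 4,"ty": 1.5,"tz": -1,"ax": 0,"ay": 0.3,"az": 0},
  {"tx": 4,"ty": 1.5,"tz": -1,"ax": 0,"ay": 0.3,"az": 0},
])

```text
time_s: 15.48
position: [0.5839, -0.118, 0.0424]
eef_rot: [3.138, 0.012, 0.01]
force: [-9.4, -1.6, 5.9]
width: -0.0002
```

>>> carry_out([
  {"tx": 4,"ty": 1.5,"tz": -1,"ax": 0,"ay": 0.5,"az": 0.2},
  {"tx": 4,"ty": 1.5,"tz": -1,"ax": 0,"ay": 0.5,"az": 0.2},
])

```text
time_s: 15.65
position: [0.5855, -0.1188, 0.0425]
eef_rot: [3.136, 0.009, 0.005]
force: [-7.0, -3.2, 2.2]
width: -0.0
```

>>> carry_out([
  {"tx": 3,"ty": 1,"tz": -0.5,"ax": 0,"ay": 0.3,"az": 0},
  {"tx": 3,"ty": 1,"tz": -0.5,"ax": 0,"ay": 0.3,"az": 0},
])

```text
time_s: 15.82
position: [0.5857, -0.1188, 0.0421]
eef_rot: [3.133, 0.011, 0.008]
force: [-8.7, -1.6, 5.8]
width: -0.0
```

>>> carry_out([
  {"tx": 2,"ty": 0,"tz": 0,"ax": 0,"ay": 0.2,"az": 0},
  {"tx": 2,"ty": 0,"tz": 0,"ax": 0,"ay": 0.2,"az": 0},
])

```text
time_s: 15.98
position: [0.5857, -0.1173, 0.0412]
eef_rot: [3.13, 0.014, 0.01]
force: [-5.8, -3.0, 2.4]
width: 0.0001
```

>>> carry_out([
  {"tx": 4,"ty": 2,"tz": -1.5,"ax": 0.4,"ay": 0.5,"az": 0.2},
  {"tx": 4,"ty": 1.5,"tz": -1.5,"ax": 0.2,"ay": 0.5,"az": 0.2},
])

```text
time_s: 16.15
position: [0.5889, -0.1179, 0.042]
eef_rot: [3.14, 0.008, 0.006]
force: [-3.9, -2.1, -1.6]
width: -0.0002
```

>>> carry_out([
  {"tx": 4,"ty": 1.5,"tz": -1,"ax": 0,"ay": 0.4,"az": 0},
  {"tx": 3,"ty": 1,"tz": -1,"ax": 0,"ay": 0.4,"az": 0},
])

```text
time_s: 16.32
position: [0.5927, -0.1191, 0.0422]
eef_rot: [3.138, 0.002, 0.008]
force: [-3.1, -2.5, -1.0]
width: -0.0
```

Force dropped as it went over the right catch. Now I seat the right corner gently.

>>> carry_out([
  {"tx": 2,"ty": 0,"tz": -0.5,"ax": 0,"ay": 0,"az": 0},
  {"tx": 2,"ty": 0,"tz": -0.5,"ax": 0,"ay": 0.2,"az": 0},
])

```text
time_s: 16.48
position: [0.5964, -0.1177, 0.0427]
eef_rot: [3.137, 0.0, 0.01]
force: [-9.9, -4.6, -0.7]
width: -0.0001
```

>>> carry_out([
  {"tx": 2,"ty": 0,"tz": -0.5,"ax": 0,"ay": 0.2,"az": 0},
  {"tx": 2,"ty": 0,"tz": -0.5,"ax": 0,"ay": 0.2,"az": 0},
])

```text
time_s: 16.65
position: [0.5964, -0.1177, 0.0427]
eef_rot: [3.133, 0.003, 0.011]
force: [-7.1, -4.2, 1.3]
width: 0.0002
```

>>> carry_out([
  {"tx": 2,"ty": 0,"tz": -0.5,"ax": 0,"ay": 0.2,"az": 0},
  {"tx": 2,"ty": 0,"tz": -0.5,"ax": 0,"ay": 0.2,"az": 0},
])

```text
time_s: 16.82
position: [0.5963, -0.1178, 0.0427]
eef_rot: [3.13, 0.005, 0.011]
force: [-7.3, -4.1, 1.5]
width: 0.0002
```

>>> carry_out([
  {"tx": -12,"ty": 0,"tz": 0,"ax": 0,"ay": 0,"az": 0.3},
  {"tx": 0,"ty": -39,"tz": 0,"ax": 0.3,"ay": 0,"az": 0},
  {"tx": 0,"ty": -39,"tz": 0,"ax": 0,"ay": 0,"az": 0},
  {"tx": 0,"ty": -35,"tz": 0,"ax": 0,"ay": 0,"az": 0},
  {"tx": 2,"ty": 0,"tz": 0,"ax": 0,"ay": 0,"az": 0},
  {"tx": 2,"ty": 0,"tz": 0,"ax": 0,"ay": 0,"az": 0},
  {"tx": 2,"ty": 0,"tz": 0,"ax": 0,"ay": 0,"az": 0},
])

```text
time_s: 17.4
position: [0.5959, 0.0029, 0.0443]
eef_rot: [3.141, -0.007, 0.008]
force: [-10.1, -1.0, 6.0]
width: -0.0001
```

>>> carry_out([
  {"tx": 2,"ty": 0,"tz": 0,"ax": 0,"ay": 0,"az": 0},
  {"tx": 2,"ty": 0,"tz": 0,"ax": 0,"ay": 0,"az": 0},
])

```text
time_s: 17.57
position: [0.5957, 0.0028, 0.0439]
eef_rot: [3.141, 0.002, 0.008]
force: [-6.5, 0.7, 4.9]
width: -0.0003
```

>>> carry_out([
  {"tx": 2,"ty": 0,"tz": 0,"ax": 0,"ay": 0,"az": 0},
  {"tx": 2,"ty": 0,"tz": 0,"ax": 0,"ay": 0,"az": 0},
])

```text
time_s: 17.73
position: [0.5956, 0.0027, 0.0435]
eef_rot: [-3.14, 0.011, 0.007]
force: [-6.8, 1.7, 5.7]
width: 0.0001
```

>>> carry_out([
  {"tx": 3.5,"ty": 0,"tz": -0.5,"ax": 0,"ay": 0.5,"az": 0},
  {"tx": 3.5,"ty": 0,"tz": -0.5,"ax": 0,"ay": 0.5,"az": 0},
])

```text
time_s: 17.9
position: [0.5957, 0.0027, 0.0434]
eef_rot: [-3.136, 0.007, 0.006]
force: [-11.5, 1.7, 8.2]
width: 0.0001
```

>>> carry_out([
  {"tx": -12,"ty": 0,"tz": 0,"ax": 0,"ay": 0,"az": 0},
  {"tx": 0,"ty": 40,"tz": 0,"ax": 0,"ay": 0,"az": 0},
  {"tx": 0,"ty": 40,"tz": 0,"ax": 0,"ay": 0,"az": 0},
  {"tx": 0,"ty": 38,"tz": 0,"ax": 0,"ay": 0,"az": 0},
  {"tx": 2,"ty": 0,"tz": 0,"ax": 0,"ay": 0,"az": 0},
  {"tx": 2,"ty": 0,"tz": 0,"ax": 0,"ay": 0,"az": 0},
  {"tx": 2,"ty": 0,"tz": 0,"ax": 0,"ay": 0,"az": 0},
  {"tx": 2.5,"ty": 0,"tz": 0,"ax": 0,"ay": 0,"az": 0},
  {"tx": 3,"ty": 0,"tz": 0,"ax": 0,"ay": 0,"az": 0},
])

```text
time_s: 18.65
position: [0.5964, -0.1251, 0.0435]
eef_rot: [-3.136, 0.007, 0.001]
force: [-15.7, -2.2, 10.1]
width: -0.0
```

>>> carry_out([
  {"tx": -20,"ty": 0,"tz": 0,"ax": 0,"ay": 0,"az": 0},
  {"tx": -38,"ty": 0,"tz": 0,"ax": 0,"ay": 0,"az": 0},
  {"tx": -38,"ty": 0,"tz": -5,"ax": 0,"ay": 0,"az": 0},
  {"tx": -38,"ty": 0,"tz": -10,"ax": 0,"ay": 0,"az": 0},
  {"tx": -38,"ty": 0,"tz": -15,"ax": 0,"ay": 0,"az": 0},
  {"tx": 0,"ty": 0,"tz": -25,"ax": 0,"ay": 0,"az": 0},
  {"tx": 0,"ty": 0,"tz": 0,"ax": 0,"ay": 0,"az": 0},
])

```text
time_s: 19.23
position: [0.4145, -0.1158, 0.0968]
eef_rot: [-3.13, 0.016, 0.015]
force: [2.6, -1.5, 0.2]
width: 0.0001
```

Run:
```python
from look import *
f=basket(); C=cloud(f)
a=cv2.resize(f['im'][75:255,200:480,::-1],(784,504),interpolation=cv2.INTER_CUBIC); cv2.imwrite('pics/top4.png',a)
for y in (-.02,-.04,-.06,-.08,-.1):
    k=(C[...,2]>.068)&(C[...,2]<.085)&(C[...,0]<.725)&(abs(C[...,1]-y)<.004); print(y,np.sort(C[k][:,0])[[0,1,-2,-1]].round(4))
g=basket("scene"); b=cv2.resize(g['im'][190:300,200:380,::-1],(792,484),interpolation=cv2.INTER_CUBIC); cv2.imwrite('pics/sc4.png',b)
```

```text
19.2333 [ 0.4145 -0.1158  0.0968] [-3.13    0.0158  0.0148] [ 2.62 -1.48  0.25]
-0.02 [0.6072 0.6075 0.714  0.7147]
-0.04 [0.6051 0.6051 0.7141 0.7164]
-0.06 [0.6054 0.6055 0.7124 0.7131]
-0.08 [0.6059 0.606  0.7134 0.7138]
-0.1 [0.6066 0.6068 0.7135 0.7138]
```

View pics/top4.png

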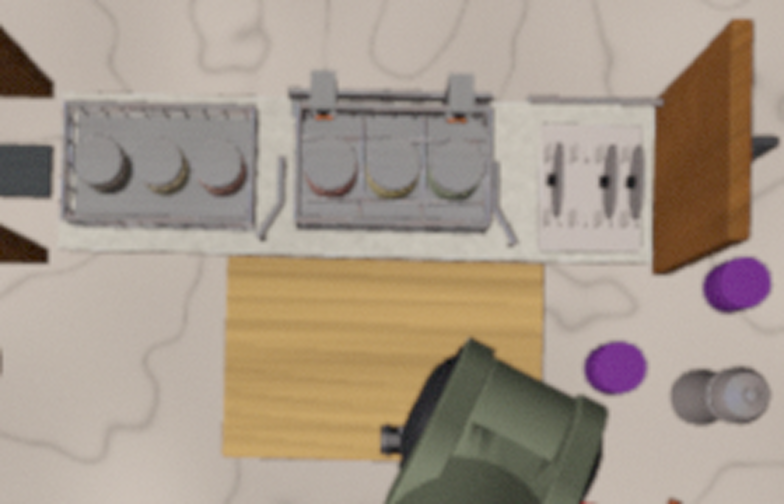

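View pics/sc4.png

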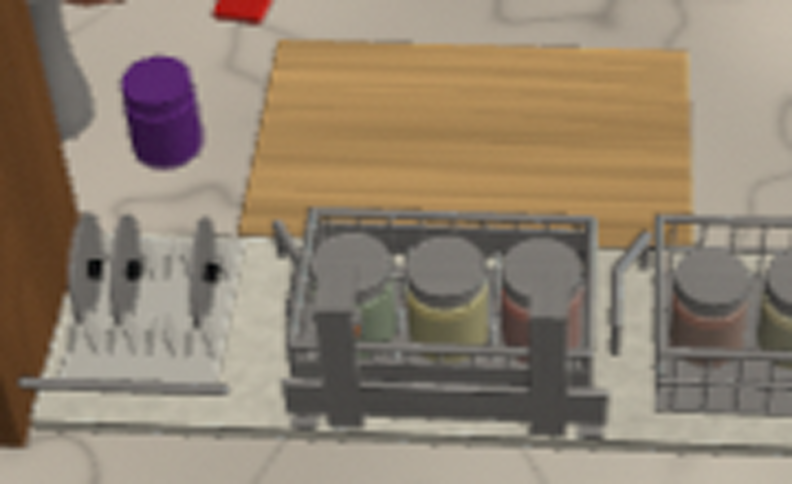

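```bash
python3 -c "
from plant import order
print(order.finish_job())"
```

```text
the job is handed in; nothing more can be done
None
```

The basket is in its bay and seated against the far rail at both corners. I walked it there by pushing the left and right near corners in turn, without lifting it. The left catch clicked over first and the right catch second. I then pressed each corner against its rubber stop and handed the job in at about 19 s.

- **Forces:** at the left catch the push rose to about 10 N and then dropped to 4 N. At the right it rose to about 10 N and dropped to 3 N. At both stops the push rose with no further movement, with the tool at x 0.5957 m on the left and 0.5964 m on the right. The highest push I read was 15.7 N. Forces are only reported at the end of each move, so a brief higher peak can't be ruled out.
- **Last pictures:** the top view shows the basket square to the rail, with its far edge at 0.714 m on both sides and both orange rollers on the near side of the rim. In both views the jars are upright. The lid organiser and neighbour basket look unmoved, as do the pepper mill and purple jars; the other bystanders were mostly or wholly outside these last crops.
- **Differences:** the felt home position was about 4–6 mm farther in x than my first camera estimate, which is roughly the stated rail tolerance plus camera error. The basket sits a few millimetres right of centre, next to the right guide rod.

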